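# Sort the bench leftovers into their caddies

### The arm

A 6-joint arm with a two-finger parallel gripper is mounted at the origin on a cart in front of the work surface, level with it; the furniture and walls round the work are solid. World frame = base frame: x ahead of the robot, y to its left, z up, the work surface at z = 0. Lengths are in m, angles in rad, forces in N, time in s.
With the tool pointing down it reaches from about 0.325 to 1 m from the base axis. Payload 5.1 kg.
Tool frame: the origin (TCP) lies midway between the tips of the shut fingers; the grasp point (between the pads) lies 19 mm behind it; z points along the fingers, y is the line along which they close (so a half turn about z gives the same grasp; the last joint's range is limited). The gripper opens to 85 mm and grips with 20 to 120 N. Pads are 22 mm wide; open, the fingers measure 114 mm over their backs; the gripper's body (76 mm by 85 mm) begins 54 mm behind the grasp point. The pads swing forward as they close: fully open they stand 13 mm farther back than shut.
Start: joints at [-1.297, 0.124, 1.65, -0, 1.367, -0.083], TCP at [0.227, -0.609, 0.193] pointing down, gripper open.
Joint ranges: [-2.61, 2.61], [-1.02, 2.33], [0.03, 2.71], [-1.35, 4.49], [0.32, 2.68], [-2.91, 2.91]. Speed limits (rad/s): [2.57, 2.57, 3.14, 3.14, 3.14, 3.14].

### API

Orientations are given as a unit quaternion [x, y, z, w].
In Python, from station import env gives the robot as it stands.
- The arm moves only by the tool apply_moves, never from a script. Its argument "plan" is a list of rows, each a list of 7 numbers: the turn, a rotation vector about the world's x, y, z in parts of the range, where 1.0 means 180 degrees, then the shift along the world's x, y, z in a scale on which 1.0 is 0.75 m, then the finger opening in m, from 0 to 0.0854. A call has 1 to 5 rows; each row is the pose to reach, as a shift and turn from the pose commanded when the call began; what a row does not reach only later rows make up. A row lasts 1/8 s, in which the tool goes at most 62.5 mm and 10.7 degrees, less where a joint would pass 70% of its speed; a pose out of reach is approached as far as the arm can. A call with a gripper value outside its range is refused whole. The fingers move at their own pace and stop on an object; the grip force is fixed at half the most. Time passes only in rows, so rows that repeat a pose let the fingers close. It gives the time, the measured TCP pose, the force, the opening and the grip force at its end, in the units of the state.
- env.observe(): the state, without advancing time (a new reading comes with each control period).
- env.capture(name): name is "scene" or "top" or "wrist"; returns a dict with "color" (420x560x3 uint8, blue, green, red), "range_z" (420x560 float32, m along the optical axis (not along the pixel's ray), 0 where there is no reading), "fov_y" (degrees; the focal length in pixels is half the picture's height over the tangent of half this angle, whatever the lens; pixels are square), "cx", "cy" (the principal point, pixels), "R" (3x3) and "t" (3): a world point X has camera coordinates R X + t. Camera axes: x right, y down, z forward; pixel columns grow to the right and rows downward; lengths in m; the calibration is good to about 2 mm. The wrist camera is an equidistant fisheye: a pixel r from the principal point sees the ray r / f radians off the axis. A picture is of the moment at which its call begins.
- env.job_done(): hands the job in; it is judged then, once.
Trained networks look in a picture, given as the dict that the camera call returned (one of the last four; its "shot" number tells which), for a name from the list of things; names that differ only in an ending like _2 or _b are one class to them, and where a whole thing is asked for, a point or a joint stands for the part that bears it (a point fixed in the world has none). Each returns a list of dicts, best first, with "conf" (0 to 1); they miss things now and then, are a little off and sometimes report something else, mostly with a low value. They report only what shows in the picture. A call takes as long as a camera call.
- env.recognise(label, picture): "extent" ([left, top, right, bottom] in pixels, round what is visible of it).
- env.mark_of(label, picture): "at" ([row, column] in pixels: a listed point, or the origin of a listed thing).
The state is a dict: "t": time; "joints": joint angles; "joint_vel": joint speeds; "effort": joint torques, N m; "position": TCP position; "tcp_rot": TCP orientation; "force": force on the tool from outside, world axes, zero at the start; "torque": the same for the moment, N m; "gripper_width": finger opening in m; "gripper_force": force on a finger pad.
Only numpy, scipy, OpenCV 4.12 (cv2) and the standard library are available. Lean on these libraries where they do the work, as an engineer would, in place of code of your own. Each camera call takes 0.05 s, during which the arm holds its last target. There are 200 camera calls.

### The job

The bench is being cleared after a doll's house session. Sort the cells, pots and chair left out on the board into the three grey printed caddies behind them: lay the two AA cells flat in the caddy with the two long channels, one cell in each; stand the two paint pots upright in the caddy with the two round wells, one in each; and stand the little wooden chair on its legs in the empty bay of the tray where another such chair already stands. Leave that chair and the round metal tin where they are.

Things in the scene. Friction and masses are not known exactly. Their poses are not given: they have to be found in the camera images.
- cell_a: AA cell (green barrel, brass-coloured end) lying on its side: 14 mm across the barrel, 50 mm long, about 23 g; it does not roll. Origin: mid-length on its underside, y along the barrel, z up. Belongs in a channel of the cell caddy (either channel, either way round). Grip it across the barrel
- cell_b: second AA cell, the same (green barrel, brass-coloured end) lying on its side: 14 mm across the barrel, 50 mm long, about 23 g; it does not roll. Origin: mid-length on its underside, y along the barrel, z up. Belongs in a channel of the cell caddy (either channel, either way round). Grip it across the barrel
- pot_red: paint pot with a white lid and a red band, standing upright: 42 mm high, 34 mm across, its lid (the top 12 mm) 36 mm across; about 45 g, rigid. Origin: centre of its underside, z up. Belongs in the caddy with the two round wells (either well)
- pot_blue: paint pot with a white lid and a blue band, standing upright: 42 mm high, 34 mm across, its lid (the top 12 mm) 36 mm across; about 45 g, rigid. Origin: centre of its underside, z up. Belongs in the caddy with the two round wells (either well)
- chair: doll's house chair of light wood, standing on its legs on the board: 36 x 36 mm, seat top at 24 mm (seat 4 mm thick, four thin legs below it, set in 1 mm), back plate 4 mm thick up to 50 mm along its +x edge; about 15 g. Origin: centre of its footprint on the ground, z up. It can be gripped across the 36 mm seat from above, pads along its two y sides; any heading is right in the tray
- cell_caddy: low grey printed caddy, 82 x 86 mm, fixed to the board. Two flat channels run along its x axis, their centres at y = -21 and +21 mm, each 66 mm long and 28 mm wide; channel floor 5 mm above the board, side ribs up to 9 mm, end walls (at both x ends) up to 12 mm. Origin: centre of its underside on the board, z up
- pot_caddy: grey printed block, 74 x 138 mm and 19 mm high, fixed to the board, with two round wells 52 mm in diameter centred at y = -32 and +32 mm (x = 0); well floor 5 mm above the board. Origin: centre of its underside on the board, z up. The face of a tall fixed cabinet of drawers stands at about x = 0.70 m behind all three caddies: turn a wide hand before reaching in.
- chair_tray: grey printed tray, 68 x 148 mm and 12 mm high, fixed to the board, with two bays 60 x 68 mm side by side, centred at y = -36 mm (empty) and y = +36 mm (a chair already stands there), x = 0; bay floor 4 mm above the board. Origin: centre of its underside on the board, z up
- chair_kept: the chair that already stands loose in the +y bay of the chair tray, same make as the other; leave it. Origin: centre of its footprint, z up
- nozzle_tin: round grey metal tin, 43 mm across and 21 mm high, standing loose among the things to sort; it stays. Origin: centre of its underside

How it is judged:
At the end, for the whole second after the job is handed in: Each cell lies flat on the floor of its own channel (9 mm across, 12 mm along, 0.35 rad), each pot stands on the floor of its own well (10.5 mm, tilt under 0.1 rad), and the chair stands on its legs on the floor of the tray's empty bay (15 mm in x, 18 mm in y, tilt under 0.1 rad); all at rest (((x of cell_a in the frame of cell_caddy between -0.012 and 0.012 m and y of cell_a in the frame of cell_caddy between -0.03 and -0.012 m) or (x of cell_a in the frame of cell_caddy between -0.012 and 0.012 m and y of cell_a in the frame of cell_caddy between 0.012 and 0.03 m)) and z of cell_a in the frame of cell_caddy between 0.003 and 0.007 m and angle between each of cell_a, cell_b's own z axis and vertical below 0.15 rad and angle between the y axis of each of cell_a, cell_b and the x axis of cell_caddy, either way round below 0.35 rad and linear speed of each of cell_a, cell_b, pot_red, pot_blue, chair below 0.02 m/s and ((x of cell_b in the frame of cell_caddy between -0.012 and 0.012 m and y of cell_b in the frame of cell_caddy between -0.03 and -0.012 m) or (x of cell_b in the frame of cell_caddy between -0.012 and 0.012 m and y of cell_b in the frame of cell_caddy between 0.012 and 0.03 m)) and z of cell_b in the frame of cell_caddy between 0.003 and 0.007 m and ((x of pot_red in the frame of pot_caddy between -0.0105 and 0.0105 m and y of pot_red in the frame of pot_caddy between -0.0425 and -0.0215 m) or (x of pot_red in the frame of pot_caddy between -0.0105 and 0.0105 m and y of pot_red in the frame of pot_caddy between 0.0215 and 0.0425 m)) and z of pot_red in the frame of pot_caddy between 0.0025 and 0.0075 m and angle between each of pot_red, pot_blue, chair's own z axis and vertical below 0.1 rad and ((x of pot_blue in the frame of pot_caddy between -0.0105 and 0.0105 m and y of pot_blue in the frame of pot_caddy between -0.0425 and -0.0215 m) or (x of pot_blue in the frame of pot_caddy between -0.0105 and 0.0105 m and y of pot_blue in the frame of pot_caddy between 0.0215 and 0.0425 m)) and z of pot_blue in the frame of pot_caddy between 0.0025 and 0.0075 m and (x of chair in the frame of chair_tray between -0.015 and 0.015 m and y of chair in the frame of chair_tray between -0.054 and -0.018 m) and z of chair in the frame of chair_tray between 0.0015 and 0.0065 m); the robot touches nothing.
It fails at once if the tin is pushed more than 30 mm from where it stood (distance of nozzle_tin from where it was at the start of the episode above 0.03 m).
It fails at once if the chair already in the tray is shifted more than 20 mm or tipped over (distance of chair_kept from where it was at the start of the episode above 0.02 m or angle between chair_kept's own z axis and vertical above 0.5 rad).
It also fails if it takes over 125 s, if anything falls off the work surface, if the arm or the gripper's body presses on something with over 40 N, if the wrist force passes 120 N, or if a joint passes its speed limit or range.

## Working session

There is one attempt and no reset: what is moved stays moved. The work goes in short steps, Python scripts to look and compute and a tool call to move; the robot and the scene stay as the last step left them, time stands still between calls to the robot, and variables do not carry over. Pictures are saved under pics/ and viewed, at most 14 in all, crops included, and the job is handed in when it is done.

Besides the shell and the picture viewer there is one more tool, called after "Call:" by a JSON object that holds its "fn" and its "kwargs", one argument or row to a line. apply_moves: Moves the arm, as the interface text tells. Its arguments: {"type":"object","properties":{"plan":{"type":"array"}},"required":["plan"]}

```bash
ls; mkdir -p pics
cat > h.py <<'E'
import numpy as np, cv2
from station import env
def ray(c,u,v):
    f=c["color"].shape[0]/2/np.tan(np.radians(c["fov_y"])/2)
    return np.array([(u-c["cx"])/f,(v-c["cy"])/f,1.])
def px2w(c,u,v,z=None):
    R=np.array(c["R"]);t=np.array(c["t"]);d=ray(c,u,v)
    o=-R.T@t;w=R.T@d
    if z is None: return o+w*c["range_z"][int(round(v)),int(round(u))]
    return o+w*(z-o[2])/w[2]
def cloud(c):
    H,W=c["range_z"].shape;v,u=np.mgrid[:H,:W]
    f=H/2/np.tan(np.radians(c["fov_y"])/2)
    z=c["range_z"];P=np.stack([(u-c["cx"])/f*z,(v-c["cy"])/f*z,z],-1)
    return (P-np.array(c["t"]))@np.array(c["R"])
E
python3 - <<'E'
from h import *
print(env.observe())
c=env.capture("top");s=env.capture("scene")
cv2.imwrite("pics/top.png",c["color"]);cv2.imwrite("pics/scene.png",s["color"])
for n in ["cell_a","pot_red","pot_blue","chair","nozzle_tin","cell_caddy","pot_caddy","chair_tray"]:
    for r in env.mark_of(n,c)[:3]:
        v,u=r["at"]; print(n,round(r["conf"],2),np.round([u,v]),px2w(c,u,v).round(3),px2w(c,u,v,0).round(3))
    print([ (np.round(r["extent"]),round(r["conf"],2)) for r in env.recognise(n,c)[:3]])
E
```

```text
pics
{'t': 0.0, 'joints': array([-1.29661628e+00,  1.24534531e-01,  1.65166362e+00,  3.44215992e-05,
        1.36751318e+00, -8.25981346e-02]), 'joint_vel': array([-1.04525218e-03,  1.59588005e-04, -1.69706192e-03,  2.68720993e-04,
        1.19536900e-03, -8.58321372e-05]), 'effort': array([ 1.04925671e-04, -4.23610711e+01, -3.65449834e+01, -3.29748320e-05,
        6.89842156e-03, -1.10249482e-05]), 'position': array([ 0.22681352, -0.60840702,  0.1916402 ]), 'tcp_rot': array([ 9.84130884e-01,  1.77440924e-01, -8.45444764e-05, -1.05609395e-03]), 'force': array([-0.12909152, -0.07837895,  0.40980518]), 'torque': array([-0.0348988 ,  0.06033005, -0.01333769]), 'gripper_force': 0.0, 'gripper_width': 0.08526496682864187}
cell_a 0.52 [361. 241.] [ 0.447 -0.048  0.009] [ 0.447 -0.05   0.   ]
cell_a 0.5 [243. 231.] [0.47  0.216 0.014] [0.471 0.217 0.   ]
[(array([352., 236., 368., 256.]), 0.65), (array([232., 227., 252., 235.]), 0.63), (array([272., 235., 291., 254.]), 0.35)]
pot_red 0.53 [282. 244.] [0.441 0.127 0.045] [0.441 0.129 0.   ]
[(array([313., 230., 332., 247.]), 0.53)]
pot_blue 0.59 [398. 236.] [ 0.457 -0.122  0.041] [ 0.458 -0.133  0.   ]
[(array([232., 226., 253., 234.]), 0.56), (array([268., 164., 328., 201.]), 0.43)]
chair 0.75 [206. 251.] [0.426 0.297 0.021] [0.426 0.301 0.   ]
[(array([196., 239., 216., 260.]), 0.7)]
nozzle_tin 0.8 [322. 236.] [0.457 0.039 0.022] [0.458 0.038 0.   ]
[(array([313., 229., 333., 248.]), 0.78)]
cell_caddy 0.92 [396. 187.] [ 0.568 -0.128  0.01 ] [ 0.57  -0.131  0.   ]
[]
pot_caddy 0.57 [298. 180.] [0.585 0.093 0.021] [0.588 0.093 0.   ]
[(array([268., 165., 329., 200.]), 0.65), (array([374., 168., 418., 204.]), 0.32)]
chair_tray 0.66 [205. 192.] [0.56  0.307 0.006] [0.561 0.308 0.   ]
chair_tray 0.64 [360. 245.] [ 0.438 -0.046  0.011] [ 0.438 -0.048  0.   ]
[(array([170., 174., 236., 206.]), 0.93)]
```

Run:
```python
import cv2
a=cv2.imread("pics/top.png")[150:275,160:430]
cv2.imwrite("pics/topc.png",cv2.resize(a,None,fx=2.9,fy=2.9,interpolation=cv2.INTER_CUBIC))
```

```text
(no output)
```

View pics/topc.png

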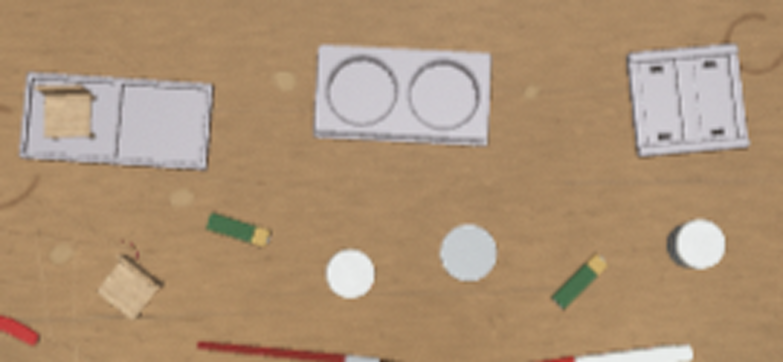

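View pics/scene.png

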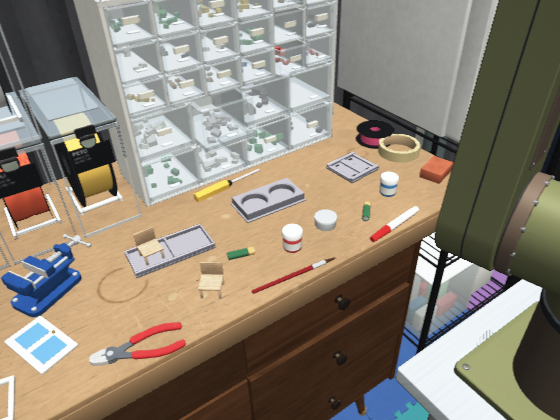

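The views match: cells at top-crop (240,229) and (580,281), red pot (350,274), blue pot (698,244), tin (468,252), chair (130,287). The caddies run along the top, with the empty chair bay on the right side (−y). Next I'll measure these more precisely.

```bash
cat > m.py <<'E'
from h import *
def rect(P): 
    (x,y),(a,b),th=cv2.minAreaRect((P[:,:2]*1000).astype(np.float32)); return np.round([x,y,a,b,th],1), len(P)
def colpts(c,m,z):
    v,u=np.nonzero(m); return np.array([px2w(c,a,b,z) for a,b in zip(u,v)])
def measure(c):
    W=cloud(c); hsv=cv2.cvtColor(c["color"],cv2.COLOR_BGR2HSV)
    box=lambda x0,x1,y0,y1,z0,z1:(W[...,0]>x0)&(W[...,0]<x1)&(W[...,1]>y0)&(W[...,1]<y1)&(W[...,2]>z0)&(W[...,2]<z1)
    wood=(hsv[...,1]>70)
    print("board z",np.median(W[box(.4,.5,.06,.1,-.02,.03)][:,2]))
    for n,(x,y),z in [("red",(.441,.127),.042),("blue",(.457,-.122),.042),("tin",(.457,.039),.021)]:
        m=box(x-.04,x+.04,y-.04,y+.04,z-.008,z+.01)&~wood
        P=colpts(c,m,z); print(n,P.mean(0).round(4),rect(P),np.median(W[m][:,2]).round(4))
    for n,(x,y) in [("cellR",(.447,-.048)),("cellL",(.47,.216))]:
        b=box(x-.045,x+.045,y-.045,y+.045,.005,.03)
        P=colpts(c,b,.011); print(n,P.mean(0).round(4),rect(P),np.median(W[b][:,2]).round(4))
        g=box(x-.045,x+.045,y-.045,y+.045,-.02,.03)&(hsv[...,0]>40)&(hsv[...,0]<90)&wood
        P=colpts(c,g,.011); print("  green",P.mean(0).round(4),rect(P))
    for n,(x,y) in [("chair",(.426,.297)),("kept",(.57,.34))]:
        m=box(x-.045,x+.045,y-.045,y+.045,.018,.06)
        P=W[m]; print(n,"seat",rect(P[P[:,2]<.03]),"back",rect(P[P[:,2]>.03]))
    for n,(x,y),z in [("cellc",(.568,-.128),.009),("potc",(.585,.093),.019),("tray",(.56,.307),.012)]:
        m=((hsv[...,1]<50)&(W[...,2]<.035)&(abs(W[...,0]-x)<.07)&(abs(W[...,1]-y)<.10)).astype(np.uint8)
        k,l,st,_=cv2.connectedComponentsWithStats(m); i=1+st[1:,4].argmax()
        h=cv2.findContours((l==i).astype(np.uint8),0,1)[0][0][:,0]
        P=np.array([px2w(c,a,b,z) for a,b in h]); print(n,rect(P),np.median(W[l==i][:,2]).round(4))
E
python3 - <<'E'
from m import *
measure(env.capture("top"))
E
```

```text
board z 0.00030625205172457793
red [0.4397 0.1312 0.042 ] (array([440.3, 131.4,  32.6,  34.5,  89.9]), 215) 0.0419
blue [ 0.4609 -0.1289  0.042 ] (array([ 461.1, -128.9,   34.3,   34.7,   88.2]), 231) 0.0416
tin [0.4557 0.0417 0.021 ] (array([455.8,  42.2,  40.5,  40.9,  44.5]), 293) 0.0208
cellR [ 0.4342 -0.0444  0.011 ] (array([444.8, -47.3,  56.1,  56.6,  10.6]), 155) 0.0131
  green [ 0.4311 -0.0396  0.011 ] (array([430.8, -40. ,  12.4,  33.3,  44.3]), 90)
cellL [0.4736 0.2191 0.011 ] (array([464.3, 217.9,  93.8,  47. ,  18.8]), 142) 0.0133
  green [0.4771 0.2258 0.011 ] (array([477.1, 225.9,  34.6,  12.5,  73.2]), 86)
chair seat (array([429.8, 301. ,  36.2,  36.1,  52.1]), 224) back (array([442.9, 291.4,  36.1,   4. ,  52.3]), 46)
kept seat (array([5.631e+02, 3.512e+02, 3.400e+01, 3.670e+01, 1.000e-01]), 223) back (array([564.5, 350.4,  33. ,  35.5,   1.8]), 75)
cellc (array([ 575.9, -131.3,   83.1,   87.7,    4.7]), 144) 0.0071
potc (array([579.3,  91.7, 136. ,  73.8,  86.7]), 178) 0.0127
tray (array([561.6, 317.2, 148.7,  68.9,  85.9]), 182) 0.005
```

Units first: shifts go in shares of 0.75 m and turns go in shares of 180 degrees. So 0.24 m / 0.75 = 0.32, 0.117 m / 0.75 = 0.156, 50 degrees / 180 = 0.2778.

Call:
{"fn": "apply_moves", "kwargs": {
  "plan": [
    [0, 0, 0.0556, 0.032, 0.064, 0, 0.06],
    [0, 0, 0.1111, 0.064, 0.128, 0, 0.06],
    [0, 0, 0.1667, 0.096, 0.192, 0, 0.06],
    [0, 0, 0.2222, 0.128, 0.256, 0, 0.06],
    [0, 0, 0.2778, 0.156, 0.32, 0, 0.06]
  ]
}}

```text
t: 1.58
position: [0.3446, -0.3675, 0.1931]
tcp_rot: [0.815, 0.579, 0.0, 0.0]
force: [-0.1, 0.4, 0.0]
gripper_width: 0.0598
gripper_force: 0.0
```

Scaled: 0.24 m / 0.75 = 0.32, 0.192 m / 0.75 = 0.256, 50 degrees / 180 = 0.2778.

Call:
{"fn": "apply_moves", "kwargs": {
  "plan": [
    [0, 0, 0.0556, 0.032, 0.064, 0, 0.06],
    [0, 0, 0.1111, 0.064, 0.128, 0, 0.06],
    [0, 0, 0.1667, 0.096, 0.192, 0, 0.06],
    [0, 0, 0.2222, 0.128, 0.256, 0, 0.06],
    [0, 0, 0.2778, 0.156, 0.32, 0, 0.06]
  ]
}}

```text
t: 2.2
position: [0.4616, -0.1274, 0.1933]
tcp_rot: [0.494, 0.869, 0.0, 0.001]
force: [0.8, -0.2, 0.4]
gripper_width: 0.0599
gripper_force: 0.0
```

Scaled: -0.1 m / 0.75 = -0.1333, -0.08 m / 0.75 = -0.1067, 50 degrees / 180 = 0.2778.

Call:
{"fn": "apply_moves", "kwargs": {
  "plan": [
    [0, 0, 0.0556, 0, 0, -0.0267, 0.06],
    [0, 0, 0.1111, 0, 0, -0.0533, 0.06],
    [0, 0, 0.1667, 0, 0, -0.08, 0.06],
    [0, 0, 0.2222, 0, 0, -0.1067, 0.06],
    [0, 0, 0.2778, 0, 0, -0.1333, 0.06]
  ]
}}

```text
t: 2.82
position: [0.4611, -0.129, 0.0925]
tcp_rot: [0.08, 0.997, -0.0, 0.0]
force: [-0.8, -1.0, -0.1]
gripper_width: 0.0598
gripper_force: 0.0
```

Scaled: -0.072 m / 0.75 = -0.096, -0.045 m / 0.75 = -0.06, 6 degrees / 180 = 0.0333.

Call:
{"fn": "apply_moves", "kwargs": {
  "plan": [
    [0, 0, 0.0333, 0, 0, -0.06, 0.06],
    [0, 0, 0.0333, 0, 0, -0.096, 0.06],
    [0, 0, 0.0333, 0, 0, -0.096, 0.03],
    [0, 0, 0.0333, 0, 0, -0.096, 0.03],
    [0, 0, 0.0333, 0, 0, -0.096, 0.03]
  ]
}}

```text
t: 3.45
position: [0.4625, -0.1296, 0.0229]
tcp_rot: [0.031, 1.0, -0.001, 0.002]
force: [0.1, -0.6, 0.6]
gripper_width: 0.0301
gripper_force: 0.0
```

Scaled: 0.08 m / 0.75 = 0.1067, 0.05 m / 0.75 = 0.0667.

Call:
{"fn": "apply_moves", "kwargs": {
  "plan": [
    [0, 0, 0, 0, 0, 0, 0.03],
    [0, 0, 0, 0, 0, 0.0267, 0.03],
    [0, 0, 0, 0, 0, 0.0667, 0.03],
    [0, 0, 0, 0, 0, 0.1067, 0.03],
    [0, 0, 0, 0, 0, 0.1067, 0.03]
  ]
}}

```text
t: 4.08
position: [0.4634, -0.13, 0.1045]
tcp_rot: [0.031, 1.0, -0.001, 0.003]
force: [-0.3, -0.3, -0.6]
gripper_width: 0.0299
gripper_force: 0.0
```

Run:
```python
from h import *
c=env.capture("wrist");s=env.capture("scene");t=env.capture("top")
cv2.imwrite("pics/w1.png",np.hstack([c["color"],s["color"]])[:, :])
im=np.hstack([cv2.resize(c["color"],(400,300)),cv2.resize(s["color"][100:340,240:560],(400,300))])
im=np.vstack([im,cv2.resize(t["color"][150:260,270:430],(436,300))[:, :].copy() if 0 else np.hstack([cv2.resize(t["color"][150:260,270:430],(436,300)),np.zeros((300,364,3),np.uint8)])])
cv2.imwrite("pics/w2.png",im)
```

```text
(no output)
```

View pics/w2.png

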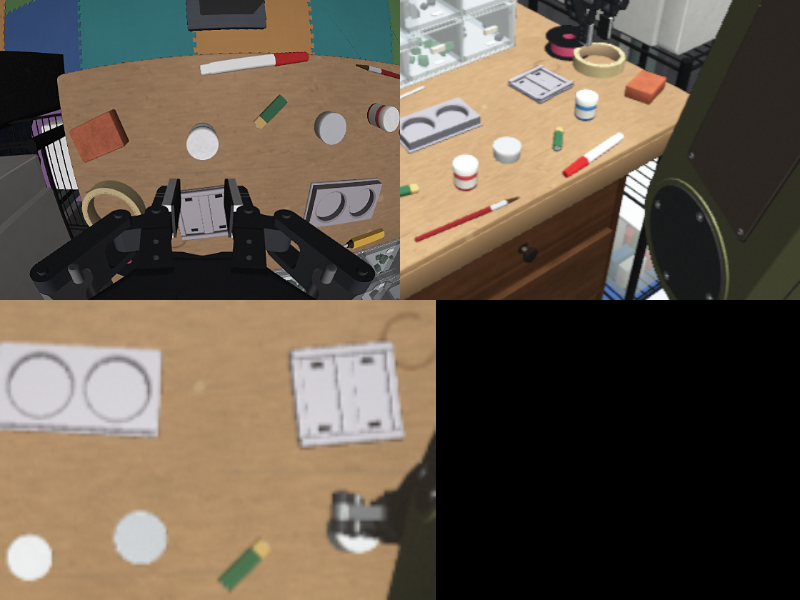

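The wrist panel shows the blue pot at about (203,142), still upright, with the fingers shut beside it. I'll re-measure it before gripping again.

Run:
```python
from h import *
t=env.capture("top"); W=cloud(t)
c=env.capture("wrist")
# fisheye cloud
H,Wd=c["range_z"].shape;v,u=np.mgrid[:H,:Wd];f=H/2/np.tan(np.radians(c["fov_y"])/2)
def fcloud(c,f):
    dx=u-c["cx"];dy=v-c["cy"];r=np.hypot(dx,dy)+1e-9;th=r/f
    z=c["range_z"];P=np.stack([np.tan(th)*dx/r*z,np.tan(th)*dy/r*z,z],-1)
    P[th>1.3]=np.nan
    return (P-np.array(c["t"]))@np.array(c["R"])
print(c["fov_y"],f,c["cx"],c["cy"],-np.array(c["R"]).T@c["t"])
F=fcloud(c,f)
for n,Q,im in(("top",W,t),("wrist",F,c)):
    m=(abs(Q[...,0]-.461)<.05)&(abs(Q[...,1]+.129)<.05)&(Q[...,2]>.032)&(Q[...,2]<.05)&(im["color"].min(-1)>150)
    P=Q[m]; print(n,len(P),np.median(P,0).round(4),P.min(0).round(3),P.max(0).round(3))
for n in("pot_blue","cell_a","nozzle_tin","pot_caddy"):
    for r in env.mark_of(n,c)[:2]:
        b,a=np.round(r["at"]).astype(int); print(n,r["conf"],(a,b),F[b,a].round(3))
print(env.observe()["position"],env.observe()["gripper_width"])
```

```text
65.70646984690485 325.19226210127806 282.91269095836464 205.69833794441 [ 0.3857622  -0.12408876  0.28002594]
top 60 [ 0.4502 -0.1285  0.0413] [ 0.444 -0.144  0.039] [ 0.457 -0.114  0.045]
wrist 1597 [ 0.461  -0.1294  0.0407] [ 0.444 -0.147  0.038] [ 0.479 -0.112  0.043]
pot_blue 0.81 (np.int64(280), np.int64(193)) [ 0.449 -0.13   0.039]
cell_a 0.76 (np.int64(375), np.int64(162)) [ 0.433 -0.048  0.012]
nozzle_tin 0.71 (np.int64(452), np.int64(181)) [0.451 0.025 0.02 ]
pot_caddy 0.77 (np.int64(481), np.int64(281)) [0.567 0.083 0.013]
[ 0.46048719 -0.12887933  0.10002385] 0.030098699999868552
```

Run:
```python
from h import *
c=env.capture("wrist")
H,Wd=c["range_z"].shape;v,u=np.mgrid[:H,:Wd];f=H/2/np.tan(np.radians(c["fov_y"])/2)
dx=u-c["cx"];dy=v-c["cy"];r=np.hypot(dx,dy)+1e-9;th=r/f
z=c["range_z"];P=np.stack([np.tan(th)*dx/r*z,np.tan(th)*dy/r*z,z],-1);P[th>1.3]=np.nan
F=(P-np.array(c["t"]))@np.array(c["R"])
m=(abs(F[...,0]-.46)<.03)&(abs(F[...,1]+.129)<.06)&(F[...,2]>.07)&(F[...,2]<.2)
Q=F[m];print(len(Q))
for s in(-1,1):
    q=Q[(Q[:,1]+.129)*s>0]; print(s,q.min(0).round(4),q.max(0).round(4))
    for zz in np.arange(.085,.16,.01):
        k=q[abs(q[:,2]-zz)<.005]
        if len(k):print(zz.round(3),len(k),k.min(0).round(3),k.max(0).round(3))
o=env.observe();print(o["position"],o["tcp_rot"],o["joints"])
cv2.imwrite("pics/w3.png",cv2.resize(c["color"][60:420,130:430],(600,720))[:600])
```

```text
11517
-1 [ 0.4443 -0.18    0.1376] [ 0.4715 -0.1418  0.2   ]
0.135 11 [ 0.452 -0.144  0.138] [ 0.469 -0.143  0.14 ]
0.145 247 [ 0.448 -0.156  0.14 ] [ 0.471 -0.143  0.15 ]
0.155 417 [ 0.448 -0.157  0.15 ] [ 0.471 -0.143  0.16 ]
1 [ 0.448  -0.1145  0.1383] [ 0.4758 -0.076   0.2   ]
0.135 10 [ 0.454 -0.114  0.138] [ 0.47  -0.113  0.14 ]
0.145 245 [ 0.451 -0.114  0.14 ] [ 0.472 -0.1    0.15 ]
0.155 401 [ 0.45  -0.115  0.15 ] [ 0.472 -0.099  0.16 ]
[ 0.46065617 -0.12890275  0.10026793] [ 3.09931985e-02  9.99519428e-01  1.94644379e-04 -5.44179893e-04] [-3.85124912e-01 -1.87040255e-01  2.11404745e+00 -1.30956225e-05
  1.21574128e+00 -1.89392034e+00]
```

View pics/w3.png

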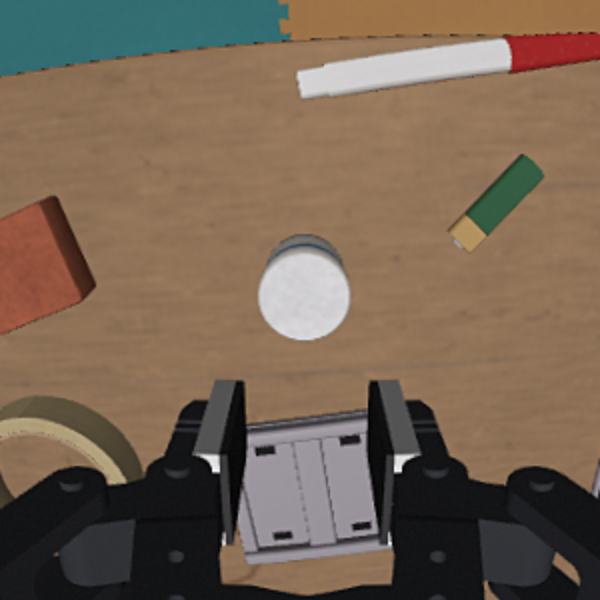

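Run:
```python
from h import *
s=env.capture("scene");W=cloud(s)
m=(abs(W[...,0]-.46)<.03)&(abs(W[...,1]+.129)<.06)&(W[...,2]>.06)&(W[...,2]<.25)
Q=W[m];print(len(Q),np.percentile(Q[:,2],[0,1,5,50]))
v,u=np.nonzero(m);print(u.min(),u.max(),v.min(),v.max())
m2=(abs(W[...,0]-.46)<.03)&(abs(W[...,1]+.129)<.03)&(W[...,2]>.01)&(W[...,2]<.06);print(W[m2].max(0))
u0,v0=435,150
print(np.linalg.norm(1))
cv2.imwrite("pics/s2.png",cv2.resize(s["color"][40:220,300:500],(666,600),interpolation=cv2.INTER_CUBIC))
```

```text
2052 [0.13727571 0.14040169 0.14987427 0.20893719]
371 431 75 138
[ 0.47946302 -0.1067962   0.0429249 ]
1.0
```

View pics/s2.png

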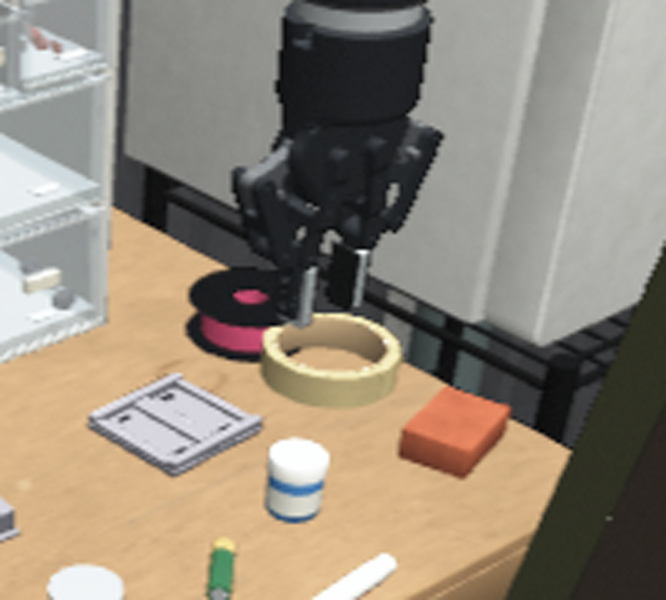

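Both cameras put the fingertips at z ≈ 0.1375 while the reported TCP is 0.100. So the tips sit about 37.5 mm above the reported TCP, and the first grasp closed over the lid. I'll correct all heights by that amount.

Scaled: -0.117 m / 0.75 = -0.156, -0.1 m / 0.75 = -0.1333.

Call:
{"fn": "apply_moves", "kwargs": {
  "plan": [
    [0, 0, 0, 0, 0, -0.04, 0.06],
    [0, 0, 0, 0, 0, -0.0933, 0.06],
    [0, 0, 0, 0, 0, -0.1333, 0.06],
    [0, 0, 0, 0, 0, -0.156, 0.06],
    [0, 0, 0, 0, 0, -0.156, 0.06]
  ]
}}

```text
t: 5.25
position: [0.4601, -0.1287, -0.0171]
tcp_rot: [0.031, 1.0, 0.0, -0.001]
force: [-0.0, -0.4, 0.6]
gripper_width: 0.0599
gripper_force: 0.0
```

Call:
{"fn": "apply_moves", "kwargs": {
  "plan": [
    [0, 0, 0, 0, 0, 0, 0.03],
    [0, 0, 0, 0, 0, 0, 0.03],
    [0, 0, 0, 0, 0, 0, 0.03],
    [0, 0, 0, 0, 0, 0, 0.03]
  ]
}}

```text
t: 5.75
position: [0.4627, -0.1298, -0.0142]
tcp_rot: [0.031, 1.0, -0.001, 0.002]
force: [0.1, -0.4, 6.1]
gripper_width: 0.034
gripper_force: 59.9
```

Scaled: 0.08 m / 0.75 = 0.1067, 0.06 m / 0.75 = 0.08.

Call:
{"fn": "apply_moves", "kwargs": {
  "plan": [
    [0, 0, 0, 0, 0, 0.0133, 0.03],
    [0, 0, 0, 0, 0, 0.0533, 0.03],
    [0, 0, 0, 0, 0, 0.1067, 0.03],
    [0, 0, 0, 0.0267, 0.04, 0.1067, 0.03],
    [0, 0, 0, 0.0533, 0.08, 0.1067, 0.03]
  ]
}}

```text
t: 6.38
position: [0.5016, -0.0686, 0.0651]
tcp_rot: [0.032, 1.0, -0.0, 0.001]
force: [-0.2, -1.0, -0.0]
gripper_width: 0.0341
gripper_force: 59.8
```

Scaled: 0.129 m / 0.75 = 0.172, 0.1 m / 0.75 = 0.1333.

Call:
{"fn": "apply_moves", "kwargs": {
  "plan": [
    [0, 0, 0, 0.0267, 0.0453, 0, 0.03],
    [0, 0, 0, 0.0533, 0.0907, 0, 0.03],
    [0, 0, 0, 0.08, 0.1333, 0, 0.03],
    [0, 0, 0, 0.1027, 0.172, 0, 0.03],
    [0, 0, 0, 0.1027, 0.172, 0, 0.03]
  ]
}}

```text
t: 7.0
position: [0.5783, 0.0616, 0.0641]
tcp_rot: [0.03, 1.0, 0.0, -0.0]
force: [-0.3, -0.2, -0.6]
gripper_width: 0.034
gripper_force: 59.8
```

```bash
cat >> h.py <<'E'
def fcloud(c):
    H,Wd=c["range_z"].shape;v,u=np.mgrid[:H,:Wd];f=H/2/np.tan(np.radians(c["fov_y"])/2)
    dx=u-c["cx"];dy=v-c["cy"];r=np.hypot(dx,dy)+1e-9;th=r/f
    z=c["range_z"];P=np.stack([np.tan(th)*dx/r*z,np.tan(th)*dy/r*z,z],-1);P[th>1.3]=np.nan
    return (P-np.array(c["t"]))@np.array(c["R"])
E
python3 - <<'E'
from h import *
o=env.observe();print(o["position"],o["gripper_width"],o["gripper_force"],o["force"])
c=env.capture("wrist");s=env.capture("scene");F=fcloud(c);p=o["position"]
W=cloud(s)
for n,Q,im in(("w",F,c),("s",W,s)):
    m=(abs(Q[...,0]-p[0])<.03)&(abs(Q[...,1]-p[1])<.04)&(Q[...,2]>.05)&(Q[...,2]<.16)&(im["color"].min(-1)>150)
    print(n,m.sum(),Q[m].min(0).round(3),Q[m].max(0).round(3),np.median(Q[m],0).round(4))
im=np.hstack([cv2.resize(c["color"],(400,300)),cv2.resize(s["color"][60:300,160:480],(400,300))])
cv2.imwrite("pics/p1.png",im)
E
```

```text
[0.5783453  0.06155658 0.06408091] 0.034035108204769765 59.809661507606506 [-0.28672708 -0.20770525 -0.63997009]
w 4334 [0.56  0.04  0.116] [0.596 0.085 0.143] [0.5761 0.0618 0.1191]
s 330 [0.557 0.024 0.082] [0.595 0.094 0.148] [0.5666 0.0661 0.1159]
```

View pics/p1.png

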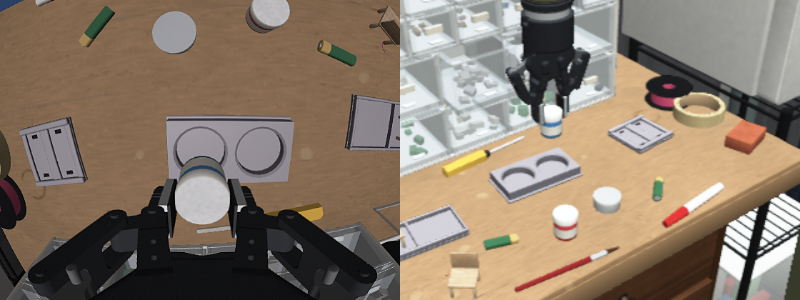

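The scene panel shows the blue pot held upright over the right-hand well, with its top at about z = 0.12. Lowering it now.

Scaled: -0.071 m / 0.75 = -0.0947, -0.062 m / 0.75 = -0.0827.

Call:
{"fn": "apply_moves", "kwargs": {
  "plan": [
    [0, 0, 0, 0, -0.0013, -0.0267, 0.03],
    [0, 0, 0, 0, -0.0013, -0.06, 0.03],
    [0, 0, 0, 0, -0.0013, -0.0827, 0.03],
    [0, 0, 0, 0, -0.0013, -0.0947, 0.03],
    [0, 0, 0, 0, -0.0013, -0.0947, 0.03]
  ]
}}

```text
t: 7.72
position: [0.5779, 0.0586, -0.0075]
tcp_rot: [0.031, 1.0, -0.0, -0.0]
force: [-0.0, 0.2, -0.6]
gripper_width: 0.034
gripper_force: 60.0
```

Scaled: 0.1 m / 0.75 = 0.1333, 0.05 m / 0.75 = 0.0667.

Call:
{"fn": "apply_moves", "kwargs": {
  "plan": [
    [0, 0, 0, 0, 0, 0, 0.05],
    [0, 0, 0, 0, 0, 0, 0.05],
    [0, 0, 0, 0, 0, 0.0133, 0.05],
    [0, 0, 0, 0, 0, 0.0667, 0.05],
    [0, 0, 0, 0, 0, 0.1333, 0.05]
  ]
}}

```text
t: 8.35
position: [0.5771, 0.059, 0.0936]
tcp_rot: [0.031, 1.0, -0.0, -0.001]
force: [0.7, -0.6, 0.2]
gripper_width: 0.0498
gripper_force: 0.0
```

Run:
```python
from h import *
o=env.observe();print(o["position"])
c=env.capture("wrist");F=fcloud(c)
for n,(x,y) in(("blue",(.577,.06)),("red",(.44,.131))):
    m=(abs(F[...,0]-x)<.04)&(abs(F[...,1]-y)<.04)&(F[...,2]>.036)&(F[...,2]<.055)&(c["color"].min(-1)>120)
    P=F[m];print(n,m.sum(),np.median(P,0).round(4),P.min(0).round(3),P.max(0).round(3))
m=(abs(F[...,0]-.58)<.02)&(abs(F[...,1]-.124)<.02);print("well floor",np.median(F[m],0))
m=(abs(F[...,0]-.58)<.06)&(abs(F[...,1]-.092)<.09)&(F[...,2]>.015)&(F[...,2]<.023)
print(cv2.minAreaRect((F[m][:,:2]*1000).astype(np.float32)),m.sum())
```

```text
[0.57705896 0.05895312 0.09357154]
blue 1818 [0.5762 0.0588 0.0457] [0.559 0.041 0.037] [0.596 0.077 0.048]
red 1646 [0.4409 0.1313 0.041 ] [0.423 0.114 0.036] [0.458 0.15  0.044]
well floor [0.57189037 0.11258811 0.20944463]
((581.84423828125, 92.14163208007812), (132.2507781982422, 69.59716796875), 86.72001647949219) 6633
```

Scaled: -0.137 m / 0.75 = -0.1827, -0.06 m / 0.75 = -0.08.

Call:
{"fn": "apply_moves", "kwargs": {
  "plan": [
    [0, 0, 0, -0.06, 0.0333, 0, 0.06],
    [0, 0, 0, -0.12, 0.064, 0, 0.06],
    [0, 0, 0, -0.1827, 0.096, 0, 0.06],
    [0, 0, 0, -0.1827, 0.096, -0.04, 0.06],
    [0, 0, 0, -0.1827, 0.096, -0.08, 0.06]
  ]
}}

```text
t: 9.02
position: [0.4417, 0.1316, 0.034]
tcp_rot: [0.03, 1.0, 0.0, 0.002]
force: [-1.0, 0.7, 0.9]
gripper_width: 0.06
gripper_force: 0.0
```

Scaled: -0.048 m / 0.75 = -0.064, -0.03 m / 0.75 = -0.04.

Call:
{"fn": "apply_moves", "kwargs": {
  "plan": [
    [0, 0, 0, 0, 0, -0.04, 0.06],
    [0, 0, 0, 0, 0, -0.064, 0.06],
    [0, 0, 0, 0, 0, -0.064, 0.06],
    [0, 0, 0, 0, 0, -0.064, 0.03],
    [0, 0, 0, 0, 0, -0.064, 0.03]
  ]
}}

```text
t: 9.65
position: [0.4427, 0.1313, -0.0132]
tcp_rot: [0.031, 1.0, 0.0, 0.002]
force: [-0.6, 0.9, 3.7]
gripper_width: 0.0342
gripper_force: 59.6
```

Call:
{"fn": "apply_moves", "kwargs": {
  "plan": [
    [0, 0, 0, 0, 0, 0, 0.03],
    [0, 0, 0, 0, 0, 0, 0.03]
  ]
}}

```text
t: 9.9
position: [0.4427, 0.1313, -0.0133]
tcp_rot: [0.031, 1.0, 0.0, 0.002]
force: [-1.3, 0.1, 6.4]
gripper_width: 0.0341
gripper_force: 59.8
```

Scaled: 0.08 m / 0.75 = 0.1067, -0.002 m / 0.75 = -0.0027.

Call:
{"fn": "apply_moves", "kwargs": {
  "plan": [
    [0, 0, 0, 0, 0, 0.0133, 0.03],
    [0, 0, 0, 0, 0, 0.0533, 0.03],
    [0, 0, 0, 0, 0, 0.1067, 0.03],
    [0, 0, 0, 0.0533, -0.0027, 0.1067, 0.03],
    [0, 0, 0, 0.1067, -0.0053, 0.1067, 0.03]
  ]
}}

```text
t: 10.52
position: [0.5224, 0.127, 0.0667]
tcp_rot: [0.031, 1.0, 0.0, 0.001]
force: [-0.8, 0.2, -0.0]
gripper_width: 0.0338
gripper_force: 59.8
```

Scaled: 0.06 m / 0.75 = 0.08, -0.05 m / 0.75 = -0.0667.

Call:
{"fn": "apply_moves", "kwargs": {
  "plan": [
    [0, 0, 0, 0.04, -0.0027, 0, 0.03],
    [0, 0, 0, 0.08, -0.0053, 0, 0.03],
    [0, 0, 0, 0.08, -0.0053, 0, 0.03],
    [0, 0, 0, 0.08, -0.0053, -0.04, 0.03],
    [0, 0, 0, 0.08, -0.0053, -0.0667, 0.03]
  ]
}}

```text
t: 11.15
position: [0.5793, 0.1229, 0.0135]
tcp_rot: [0.031, 1.0, -0.0, -0.001]
force: [-0.1, 0.5, -0.2]
gripper_width: 0.0338
gripper_force: 59.8
```

Scaled: -0.022 m / 0.75 = -0.0293, -0.012 m / 0.75 = -0.016.

Call:
{"fn": "apply_moves", "kwargs": {
  "plan": [
    [0, 0, 0, 0, 0, -0.016, 0.03],
    [0, 0, 0, 0, 0, -0.0293, 0.03],
    [0, 0, 0, 0, 0, -0.0293, 0.03]
  ]
}}

```text
t: 11.52
position: [0.5811, 0.123, -0.0071]
tcp_rot: [0.031, 1.0, 0.0, 0.0]
force: [0.8, 0.1, 0.1]
gripper_width: 0.0342
gripper_force: 60.3
```

Scaled: 0.1 m / 0.75 = 0.1333, 0.05 m / 0.75 = 0.0667.

Call:
{"fn": "apply_moves", "kwargs": {
  "plan": [
    [0, 0, 0, 0, 0, 0, 0.05],
    [0, 0, 0, 0, 0, 0, 0.05],
    [0, 0, 0, 0, 0, 0.0133, 0.05],
    [0, 0, 0, 0, 0, 0.0667, 0.05],
    [0, 0, 0, 0, 0, 0.1333, 0.05]
  ]
}}

```text
t: 12.15
position: [0.58, 0.1228, 0.0935]
tcp_rot: [0.031, 1.0, -0.0, -0.001]
force: [1.6, -0.1, -0.2]
gripper_width: 0.05
gripper_force: 0.0
```

Run:
```python
from h import *
o=env.observe();print(o["position"],o["tcp_rot"])
c=env.capture("wrist");F=fcloud(c)
for n,(x,y) in(("blue",(.577,.06)),("red",(.581,.124))):
    m=(abs(F[...,0]-x)<.03)&(abs(F[...,1]-y)<.03)&(F[...,2]>.036)&(F[...,2]<.055)&(c["color"].min(-1)>120)
    P=F[m];print(n,m.sum(),np.median(P,0).round(4),P.min(0).round(3),P.max(0).round(3))
```

```text
[0.58004499 0.12280866 0.09350957] [ 3.10539215e-02  9.99517111e-01 -1.70737998e-04 -1.08157629e-03]
blue 1635 [0.5764 0.0598 0.0456] [0.56  0.041 0.037] [0.596 0.077 0.048]
red 1822 [0.5781 0.1237 0.0457] [0.561 0.106 0.038] [0.597 0.141 0.048]
```

Scaled: 0.178 m / 0.75 = 0.2373, -0.15 m / 0.75 = -0.2, -34 degrees / 180 = -0.1889.

Call:
{"fn": "apply_moves", "kwargs": {
  "plan": [
    [0, 0, -0.0444, -0.04, 0.048, 0, 0.06],
    [0, 0, -0.0889, -0.08, 0.096, 0, 0.06],
    [0, 0, -0.1333, -0.12, 0.144, 0, 0.06],
    [0, 0, -0.1778, -0.16, 0.192, 0, 0.06],
    [0, 0, -0.1889, -0.2, 0.2373, 0, 0.06]
  ]
}}

```text
t: 12.82
position: [0.4303, 0.3022, 0.0939]
tcp_rot: [0.323, 0.946, 0.001, 0.001]
force: [0.8, 0.1, 0.3]
gripper_width: 0.0598
gripper_force: 0.0
```

Run:
```python
from h import *
c=env.capture("wrist");o=env.observe();q=o["tcp_rot"];print(o["position"],"psi",2*np.degrees(np.arctan2(q[1],q[0]))-90)
F=fcloud(c)
m=(abs(F[...,0]-.43)<.04)&(abs(F[...,1]-.30)<.04)&(F[...,2]>.02)&(F[...,2]<.06)
P=F[m]
for P2 in(P[P[:,2]<.028],P[P[:,2]>.032]): print(cv2.minAreaRect((P2[:,:2]*1000).astype(np.float32)),len(P2),np.median(P2[:,2]))
n=(abs(F[...,0]-.435)<.08)&(abs(F[...,1]-.30)<.09)&(F[...,2]>.06); print("tips",np.nanmin(F[n][:,2]))
cv2.imwrite("pics/c1.png",cv2.resize(c["color"],(400,300)))
```

```text
[0.42709105 0.3051539  0.09369449] psi 52.484208405324125
((429.22637939453125, 302.8108825683594), (36.188133239746094, 34.2053337097168), 53.58924865722656) 1863 0.022704870947692756
((443.33233642578125, 292.5281066894531), (35.9287109375, 4.268690586090088), 53.03144836425781) 545 0.04500568899903698
tips 0.13623917929324603
```

View pics/c1.png

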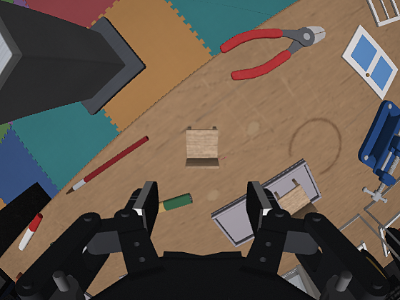

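The wrist view shows the chair at (203,146), square between the open fingers and centred, so I'll go down.

Scaled: -0.12 m / 0.75 = -0.16, -0.1 m / 0.75 = -0.1333.

Call:
{"fn": "apply_moves", "kwargs": {
  "plan": [
    [0, 0, 0, 0, 0, -0.04, 0.06],
    [0, 0, 0, 0, 0, -0.0933, 0.06],
    [0, 0, 0, 0, 0, -0.1333, 0.06],
    [0, 0, 0, 0, 0, -0.16, 0.06],
    [0, 0, 0, 0, 0, -0.16, 0.06]
  ]
}}

```text
t: 13.5
position: [0.4299, 0.3001, -0.0283]
tcp_rot: [0.322, 0.947, -0.001, -0.001]
force: [0.9, -0.2, -0.1]
gripper_width: 0.06
gripper_force: 0.0
```

Call:
{"fn": "apply_moves", "kwargs": {
  "plan": [
    [0, 0, 0, 0, 0, 0, 0.03],
    [0, 0, 0, 0, 0, 0, 0.03],
    [0, 0, 0, 0, 0, 0, 0.03],
    [0, 0, 0, 0, 0, 0, 0.03]
  ]
}}

```text
t: 14.0
position: [0.4326, 0.3018, -0.0251]
tcp_rot: [0.322, 0.947, 0.001, 0.001]
force: [0.4, 0.5, 6.1]
gripper_width: 0.0338
gripper_force: 59.8
```

Scaled: 0.08 m / 0.75 = 0.1067, 0.05 m / 0.75 = 0.0667.

Call:
{"fn": "apply_moves", "kwargs": {
  "plan": [
    [0, 0, 0, 0, 0, 0.0267, 0.03],
    [0, 0, 0, 0, 0, 0.0667, 0.03],
    [0, 0, 0, 0, 0, 0.1067, 0.03],
    [0, 0, 0, 0, 0, 0.1067, 0.03]
  ]
}}

```text
t: 14.5
position: [0.433, 0.3021, 0.0559]
tcp_rot: [0.322, 0.947, 0.002, 0.002]
force: [0.6, 0.1, 0.4]
gripper_width: 0.0335
gripper_force: 59.9
```

Scaled: 0.129 m / 0.75 = 0.172, -0.02 m / 0.75 = -0.0267, 34 degrees / 180 = 0.1889.

Call:
{"fn": "apply_moves", "kwargs": {
  "plan": [
    [0, 0, 0.05, 0.04, -0.0067, 0, 0.03],
    [0, 0, 0.1, 0.08, -0.0133, 0, 0.03],
    [0, 0, 0.15, 0.1333, -0.02, 0, 0.03],
    [0, 0, 0.1889, 0.172, -0.0267, 0, 0.03],
    [0, 0, 0.1889, 0.172, -0.0267, 0, 0.03]
  ]
}}

```text
t: 15.12
position: [0.5607, 0.2801, 0.0512]
tcp_rot: [0.032, 0.999, -0.0, -0.001]
force: [-0.3, 0.6, 0.1]
gripper_width: 0.0338
gripper_force: 59.9
```

Run:
```python
from h import *
c=env.capture("wrist");s=env.capture("scene");o=env.observe();q=o["tcp_rot"];print(o["position"],"psi",2*np.degrees(np.arctan2(q[1],q[0]))-90)
F=fcloud(c);W=cloud(s);p=o["position"]
m=(abs(F[...,0]-p[0])<.03)&(abs(F[...,1]-p[1])<.03)&(F[...,2]>.08)&(F[...,2]<.15)&(c["color"][...,2]>c["color"][...,0]*1.25)
print("seat",m.sum(),F[m].min(0).round(3),F[m].max(0).round(3),np.median(F[m],0).round(3))
m=(abs(W[...,0]-p[0])<.03)&(abs(W[...,1]-p[1])<.03)&(W[...,2]>.03)&(W[...,2]<.16)&(s["color"][...,2]>s["color"][...,0]*1.25)
print("scene",m.sum(),W[m].min(0).round(3),W[m].max(0).round(3))
m=(abs(F[...,0]-.56)<.05)&(abs(F[...,1]-.317)<.09)&(F[...,2]>.009)&(F[...,2]<.015)
print(cv2.minAreaRect((F[m][:,:2]*1000).astype(np.float32)),m.sum())
cv2.imwrite("pics/c2.png",np.hstack([cv2.resize(c["color"],(400,300)),cv2.resize(s["color"][120:300,60:300],(400,300))]))
```

```text
[0.55871827 0.28049852 0.05118409] psi 86.36682469802719
seat 8096 [0.54  0.251 0.08 ] [0.579 0.31  0.138] [0.567 0.28  0.1  ]
scene 511 [0.538 0.254 0.077] [0.576 0.31  0.154]
((561.7149658203125, 318.3256530761719), (148.19094848632812, 68.87300872802734), 85.64082336425781) 2614
```

View pics/c2.png

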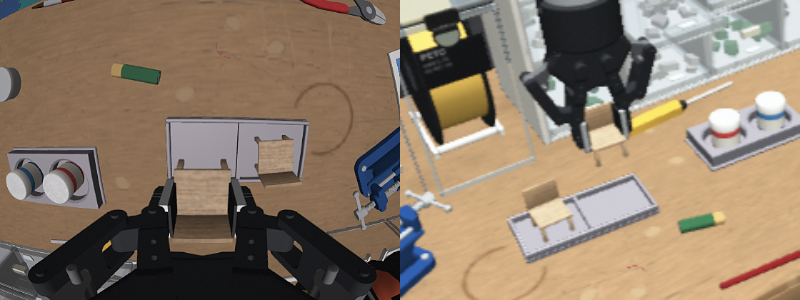

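The panels show both pots in their wells and the chair held level over the empty bay. Lowering it.

Scaled: -0.073 m / 0.75 = -0.0973, -0.062 m / 0.75 = -0.0827.

Call:
{"fn": "apply_moves", "kwargs": {
  "plan": [
    [0, 0, 0, 0, 0.0013, -0.0267, 0.03],
    [0, 0, 0, 0, 0.0013, -0.06, 0.03],
    [0, 0, 0, 0, 0.0013, -0.0827, 0.03],
    [0, 0, 0, 0, 0.0013, -0.0973, 0.03],
    [0, 0, 0, 0, 0.0013, -0.0973, 0.03]
  ]
}}

```text
t: 15.85
position: [0.5599, 0.2821, -0.0204]
tcp_rot: [0.031, 1.0, -0.0, -0.0]
force: [-0.1, 0.8, -0.4]
gripper_width: 0.0335
gripper_force: 60.0
```

Scaled: 0.1 m / 0.75 = 0.1333, 0.05 m / 0.75 = 0.0667.

Call:
{"fn": "apply_moves", "kwargs": {
  "plan": [
    [0, 0, 0, 0, 0, 0, 0.05],
    [0, 0, 0, 0, 0, 0, 0.05],
    [0, 0, 0, 0, 0, 0.0133, 0.05],
    [0, 0, 0, 0, 0, 0.0667, 0.05],
    [0, 0, 0, 0, 0, 0.1333, 0.05]
  ]
}}

```text
t: 16.48
position: [0.5591, 0.2816, 0.0804]
tcp_rot: [0.031, 1.0, -0.0, -0.001]
force: [0.3, 0.3, 0.5]
gripper_width: 0.05
gripper_force: 0.0
```

Run:
```python
from h import *
c=env.capture("wrist");o=env.observe();print(o["position"],o["tcp_rot"])
F=fcloud(c)
for y in(.281,.351):
    m=(abs(F[...,0]-.56)<.03)&(abs(F[...,1]-y)<.03)&(F[...,2]>.02)&(F[...,2]<.06);P=F[m]
    for P2 in(P[P[:,2]<.034],P[P[:,2]>.036]): print(cv2.minAreaRect((P2[:,:2]*1000).astype(np.float32)),len(P2),np.median(P2[:,2]),P2[:,2].max())
hsv=cv2.cvtColor(c["color"],cv2.COLOR_BGR2HSV)
m=(abs(F[...,0]-.475)<.04)&(abs(F[...,1]-.219)<.04)&(F[...,2]>.005)&(F[...,2]<.02)
k,l,st,_=cv2.connectedComponentsWithStats(m.astype(np.uint8));m=l==1+st[1:,4].argmax()
print("cellL",cv2.minAreaRect((F[m][:,:2]*1000).astype(np.float32)),m.sum(),F[m].mean(0))
```

```text
[0.56434718 0.28373282 0.09005842] [0.03098198 0.99950183 0.00240169 0.00551719]
((557.3369140625, 282.5667724609375), (36.01615905761719, 33.59519577026367), 85.89662170410156) 2177 0.026801812557664693 0.03381880091894544
((574.8383178710938, 281.68804931640625), (35.15650177001953, 4.02131986618042), 86.18183898925781) 648 0.04905085527242188 0.05498540786585517
((564.2399291992188, 351.9927062988281), (35.91584014892578, 36.59349822998047), 1.1890419721603394) 1976 0.026960029194853352 0.033998818620005776
((580.7128295898438, 352.23663330078125), (36.09535217285156, 4.33128547668457), 89.92818450927734) 628 0.048670618958222875 0.054791752422988255
cellL ((475.5646057128906, 220.8513946533203), (49.240501403808594, 14.86585807800293), 73.03939819335938) 1099 [0.4755445  0.22200841 0.01206032]
```

Scaled: -0.0835 m / 0.75 = -0.1113, -0.062 m / 0.75 = -0.0827, 50 degrees / 180 = 0.2778.

Call:
{"fn": "apply_moves", "kwargs": {
  "plan": [
    [0, 0, 0.0556, -0.0267, -0.02, 0, 0.04],
    [0, 0, 0.1111, -0.0533, -0.04, 0, 0.04],
    [0, 0, 0.1667, -0.08, -0.06, 0, 0.04],
    [0, 0, 0.2222, -0.1113, -0.0827, 0, 0.04],
    [0, 0, 0.2778, -0.1113, -0.0827, 0, 0.04]
  ]
}}

```text
t: 17.15
position: [0.4753, 0.2191, 0.0803]
tcp_rot: [-0.397, 0.918, -0.0, 0.0]
force: [0.6, 0.9, 0.1]
gripper_width: 0.0399
gripper_force: 0.0
```

Scaled: -0.03 m / 0.75 = -0.04, -0.02 m / 0.75 = -0.0267, 26.5 degrees / 180 = 0.1472.

Call:
{"fn": "apply_moves", "kwargs": {
  "plan": [
    [0, 0, 0.0556, 0, 0, 0, 0.04],
    [0, 0, 0.1111, 0, 0, -0.0267, 0.04],
    [0, 0, 0.1472, 0, 0, -0.04, 0.04],
    [0, 0, 0.1472, 0, 0, -0.04, 0.04],
    [0, 0, 0.1472, 0, 0, -0.04, 0.04]
  ]
}}

```text
t: 17.77
position: [0.4771, 0.2202, 0.0509]
tcp_rot: [-0.594, 0.805, -0.0, 0.001]
force: [-0.2, 0.0, -0.5]
gripper_width: 0.0399
gripper_force: 0.0
```

```bash
cat > cell.py <<'E'
from h import *
def look(x,y,save=None):
    o=env.observe();c=env.capture("wrist");q=o["tcp_rot"];p=o["position"];psi=2*np.degrees(np.arctan2(q[1],q[0]))-90
    print(p.round(4),"psi",psi.round(1),env.observe()["position"].round(4),o["gripper_width"])
    F=fcloud(c);hsv=cv2.cvtColor(c["color"],cv2.COLOR_BGR2HSV)
    m=(abs(F[...,0]-x)<.04)&(abs(F[...,1]-y)<.04)&(F[...,2]>.005)&(F[...,2]<.02)&(hsv[...,1]>60)
    k,l,st,_=cv2.connectedComponentsWithStats(m.astype(np.uint8));m=l==1+st[1:,4].argmax()
    print("cell",cv2.minAreaRect((F[m][:,:2]*1000).astype(np.float32)),m.sum(),F[m].mean(0))
    n=(abs(F[...,0]-p[0])<.06)&(abs(F[...,1]-p[1])<.06)&(F[...,2]>.03)&(F[...,2]<p[2]+.06)
    P=F[n];print("tips",P.min(0) if len(P) else 0)
    if save: cv2.imwrite(save,cv2.resize(c["color"],(400,300)))
E
python3 -c "
from cell import *
look(.4755,.2205)"
```

```text
[0.4771 0.2202 0.0509] psi 162.9 [0.4772 0.2202 0.0509] 0.03993619158515345
cell ((475.37652587890625, 220.41961669921875), (48.34811782836914, 14.017971992492676), 72.57518768310547) 1282 [0.47519316 0.21899276 0.01227601]
tips [0.44323733 0.20149392 0.09004089]
```

Scaled: -0.081 m / 0.75 = -0.108, -0.06 m / 0.75 = -0.08.

Call:
{"fn": "apply_moves", "kwargs": {
  "plan": [
    [0, 0, 0, -0.0013, 0, -0.04, 0.035],
    [0, 0, 0, -0.0013, 0, -0.08, 0.035],
    [0, 0, 0, -0.0013, 0, -0.1, 0.035],
    [0, 0, 0, -0.0013, 0, -0.108, 0.035],
    [0, 0, 0, -0.0013, 0, -0.108, 0.035]
  ]
}}

```text
t: 18.45
position: [0.476, 0.2201, -0.0306]
tcp_rot: [-0.594, 0.804, -0.0, 0.0]
force: [-0.4, -0.3, -0.6]
gripper_width: 0.0349
gripper_force: 0.0
```

Call:
{"fn": "apply_moves", "kwargs": {
  "plan": [
    [0, 0, 0, 0, 0, 0, 0.006],
    [0, 0, 0, 0, 0, 0, 0.006],
    [0, 0, 0, 0, 0, 0, 0.006],
    [0, 0, 0, 0, 0, 0, 0.006]
  ]
}}

```text
t: 18.95
position: [0.4767, 0.2204, -0.0297]
tcp_rot: [-0.594, 0.804, -0.0, 0.001]
force: [-0.5, -1.0, 6.8]
gripper_width: 0.0122
gripper_force: 59.2
```

Scaled: 0.08 m / 0.75 = 0.1067, 0.05 m / 0.75 = 0.0667.

Call:
{"fn": "apply_moves", "kwargs": {
  "plan": [
    [0, 0, 0, 0, 0, 0.0267, 0.006],
    [0, 0, 0, 0, 0, 0.0667, 0.006],
    [0, 0, 0, 0, 0, 0.1067, 0.006],
    [0, 0, 0, 0, 0, 0.1067, 0.006]
  ]
}}

```text
t: 19.45
position: [0.4776, 0.2207, 0.0517]
tcp_rot: [-0.594, 0.804, -0.001, 0.003]
force: [0.4, -0.9, -0.4]
gripper_width: 0.0118
gripper_force: 58.6
```

Scaled: -0.225 m / 0.75 = -0.3, 0.06 m / 0.75 = 0.08, -50 degrees / 180 = -0.2778.

Call:
{"fn": "apply_moves", "kwargs": {
  "plan": [
    [0, 0, -0.0556, 0.016, -0.06, 0.0133, 0.006],
    [0, 0, -0.1111, 0.032, -0.12, 0.0133, 0.006],
    [0, 0, -0.1667, 0.048, -0.18, 0.0133, 0.006],
    [0, 0, -0.2222, 0.064, -0.24, 0.0133, 0.006],
    [0, 0, -0.2778, 0.08, -0.3, 0.0133, 0.006]
  ]
}}

```text
t: 20.08
position: [0.5346, -0.0064, 0.0571]
tcp_rot: [-0.196, 0.981, 0.0, -0.001]
force: [1.5, 0.2, -0.7]
gripper_width: 0.012
gripper_force: 58.6
```

Scaled: -0.106 m / 0.75 = -0.1413, -0.08 m / 0.75 = -0.1067, -18 degrees / 180 = -0.1.

Call:
{"fn": "apply_moves", "kwargs": {
  "plan": [
    [0, 0, -0.0556, 0.02, -0.0533, 0, 0.006],
    [0, 0, -0.1, 0.04, -0.1067, 0, 0.006],
    [0, 0, -0.1, 0.0507, -0.1413, 0, 0.006],
    [0, 0, -0.1, 0.0507, -0.1413, 0, 0.006],
    [0, 0, -0.1, 0.0507, -0.1413, 0, 0.006]
  ]
}}

```text
t: 20.7
position: [0.5724, -0.1103, 0.0575]
tcp_rot: [-0.043, 0.999, 0.001, -0.001]
force: [-0.8, 0.5, -0.6]
gripper_width: 0.0118
gripper_force: 58.7
```

```bash
cat > cad.py <<'E'
from h import *
o=env.observe();c=env.capture("wrist");q=o["tcp_rot"];p=o["position"];psi=2*np.degrees(np.arctan2(q[1],q[0]))-90
print(p.round(4),"psi",psi.round(1),env.observe()["position"].round(4),o["gripper_width"])
F=fcloud(c);hsv=cv2.cvtColor(c["color"],cv2.COLOR_BGR2HSV)
m=(abs(F[...,0]-.576)<.06)&(abs(F[...,1]+.131)<.06)&(F[...,2]>.003)&(F[...,2]<.02)&(hsv[...,1]<60)
k,l,st,_=cv2.connectedComponentsWithStats(m.astype(np.uint8));m=l==1+st[1:,4].argmax()
print("caddy",cv2.minAreaRect((F[m][:,:2]*1000).astype(np.float32)),m.sum())
g=(hsv[...,1]>90)&(hsv[...,0]>12)&(hsv[...,0]<90)&(F[...,2]>.03)&(abs(F[...,0]-p[0])<.05)&(abs(F[...,1]-p[1])<.05)
if g.sum()>50:
    print("held",cv2.minAreaRect((F[g][:,:2]*1000).astype(np.float32)),g.sum(),F[g].min(0),F[g].max(0))
for z,h in((.005,"floor"),):
    pass
cv2.imwrite("pics/k%d.png"%(o["t"]*100),cv2.resize(c["color"][150:420,130:430],(600,540)));print("k%d"%(o["t"]*100))
E
python3 cad.py
```

```text
[ 0.5724 -0.1103  0.0575] psi 94.9 [ 0.5725 -0.11    0.0578] 0.011833919249105927
caddy ((575.4218139648438, -131.3488006591797), (82.06120300292969, 85.72469329833984), 4.743541717529297) 9847
held ((570.3973999023438, -106.79804992675781), (48.8812370300293, 94.82009887695312), 21.485746383666992) 2547 [ 0.54760896 -0.15986536  0.08981813] [ 0.59650442 -0.06113818  0.18235364]
k2070
```

Scaled: -0.083 m / 0.75 = -0.1107, 0.0015 m / 0.75 = 0.002.

Call:
{"fn": "apply_moves", "kwargs": {
  "plan": [
    [0, 0, 0, 0.002, 0, -0.04, 0.006],
    [0, 0, 0, 0.002, 0, -0.08, 0.006],
    [0, 0, 0, 0.002, 0, -0.1027, 0.006],
    [0, 0, 0, 0.002, 0, -0.1107, 0.006],
    [0, 0, 0, 0.002, 0, -0.1107, 0.006]
  ]
}}

```text
t: 21.38
position: [0.5755, -0.1108, -0.0234]
tcp_rot: [-0.043, 0.999, -0.0, 0.0]
force: [0.2, -0.9, -0.5]
gripper_width: 0.0118
gripper_force: 58.7
```

Scaled: 0.1 m / 0.75 = 0.1333, 0.05 m / 0.75 = 0.0667.

Call:
{"fn": "apply_moves", "kwargs": {
  "plan": [
    [0, 0, 0, 0, 0, 0, 0.03],
    [0, 0, 0, 0, 0, 0, 0.03],
    [0, 0, 0, 0, 0, 0.0133, 0.03],
    [0, 0, 0, 0, 0, 0.0667, 0.03],
    [0, 0, 0, 0, 0, 0.1333, 0.03]
  ]
}}

```text
t: 22.0
position: [0.5741, -0.1108, 0.0764]
tcp_rot: [-0.043, 0.999, 0.0, -0.001]
force: [-0.1, -0.3, 0.4]
gripper_width: 0.0299
gripper_force: 0.0
```

Scaled: -0.14 m / 0.75 = -0.1867, -0.12 m / 0.75 = -0.16, -50 degrees / 180 = -0.2778.

Call:
{"fn": "apply_moves", "kwargs": {
  "plan": [
    [0, 0, -0.0556, -0.04, 0.0267, 0, 0.04],
    [0, 0, -0.1111, -0.08, 0.04, 0, 0.04],
    [0, 0, -0.1667, -0.12, 0.06, 0, 0.04],
    [0, 0, -0.2222, -0.16, 0.0733, 0, 0.04],
    [0, 0, -0.2778, -0.1867, 0.0853, -0.0267, 0.04]
  ]
}}

```text
t: 22.62
position: [0.4358, -0.0471, 0.0581]
tcp_rot: [0.386, 0.923, 0.0, 0.003]
force: [-0.3, 0.6, -0.0]
gripper_width: 0.04
gripper_force: 0.0
```

Call:
{"fn": "apply_moves", "kwargs": {
  "plan": [
    [0, 0, 0, 0, 0, 0, 0.04],
    [0, 0, 0, 0, 0, 0, 0.04],
    [0, 0, 0, 0, 0, 0, 0.04]
  ]
}}

```text
t: 23.0
position: [0.4366, -0.0476, 0.0572]
tcp_rot: [0.383, 0.924, 0.0, 0.001]
force: [0.1, -0.2, -0.8]
gripper_width: 0.0401
gripper_force: 0.0
```

```bash
python3 -c "
from cell import *
look(.4355,-.0455)
c=env.capture('wrist');F=fcloud(c);hsv=cv2.cvtColor(c['color'],cv2.COLOR_BGR2HSV)
m=(abs(F[...,0]-.574)<.035)&(abs(F[...,1]+.11)<.02)&(hsv[...,1]>90)
P=F[m];print('placed',cv2.minAreaRect((P[:,:2]*1000).astype(np.float32)),np.median(P,0),m.sum())
"
```

```text
[ 0.4366 -0.0476  0.0572] psi 45.0 [ 0.4364 -0.0475  0.057 ] 0.040067646376205086
cell ((434.07635498046875, -43.559383392333984), (14.401899337768555, 47.98770523071289), 43.901222229003906) 1220 [ 0.43358767 -0.04320845  0.01209362]
tips [ 0.40801052 -0.06939181  0.0960695 ]
placed ((553.4144287109375, -109.84584045410156), (16.152971267700195, 8.28547191619873), 59.72808074951172) [ 0.55240479 -0.10846491  0.01486321] 140
```

Scaled: -0.088 m / 0.75 = -0.1173, -0.0025 m / 0.75 = -0.0033, -1 degrees / 180 = -0.0056.

Call:
{"fn": "apply_moves", "kwargs": {
  "plan": [
    [0, 0, -0.0056, -0.0033, 0.0053, -0.04, 0.035],
    [0, 0, -0.0056, -0.0033, 0.0053, -0.08, 0.035],
    [0, 0, -0.0056, -0.0033, 0.0053, -0.1067, 0.035],
    [0, 0, -0.0056, -0.0033, 0.0053, -0.1173, 0.035],
    [0, 0, -0.0056, -0.0033, 0.0053, -0.1173, 0.035]
  ]
}}

```text
t: 23.72
position: [0.4326, -0.0431, -0.0321]
tcp_rot: [0.391, 0.92, -0.0, -0.0]
force: [-0.1, 0.3, -0.3]
gripper_width: 0.0346
gripper_force: 0.0
```

Call:
{"fn": "apply_moves", "kwargs": {
  "plan": [
    [0, 0, 0, 0, 0, 0, 0.006],
    [0, 0, 0, 0, 0, 0, 0.006],
    [0, 0, 0, 0, 0, 0, 0.006],
    [0, 0, 0, 0, 0, 0, 0.006]
  ]
}}

```text
t: 24.22
position: [0.4338, -0.0433, -0.0308]
tcp_rot: [0.391, 0.92, 0.0, 0.001]
force: [-0.9, -0.1, 6.6]
gripper_width: 0.0123
gripper_force: 59.4
```

Call:
{"fn": "apply_moves", "kwargs": {
  "plan": [
    [0, 0, 0, 0, 0, 0.0267, 0.006],
    [0, 0, 0, 0, 0, 0.0667, 0.006],
    [0, 0, 0, 0, 0, 0.12, 0.006],
    [0, 0, 0, 0, 0, 0.12, 0.006]
  ]
}}

```text
t: 24.72
position: [0.4354, -0.0437, 0.0616]
tcp_rot: [0.391, 0.92, 0.001, 0.004]
force: [0.3, -0.6, -0.5]
gripper_width: 0.0125
gripper_force: 58.7
```

Scaled: 0.143 m / 0.75 = 0.1907, 0.12 m / 0.75 = 0.16, 50 degrees / 180 = 0.2778.

Call:
{"fn": "apply_moves", "kwargs": {
  "plan": [
    [0, 0, 0.0556, 0.04, -0.0293, 0, 0.006],
    [0, 0, 0.1111, 0.08, -0.0587, 0, 0.006],
    [0, 0, 0.1667, 0.12, -0.088, 0, 0.006],
    [0, 0, 0.2222, 0.16, -0.1173, 0, 0.006],
    [0, 0, 0.2778, 0.1907, -0.1447, 0, 0.006]
  ]
}}

```text
t: 25.35
position: [0.5756, -0.152, 0.0561]
tcp_rot: [-0.037, 0.999, 0.0, -0.001]
force: [-0.0, 0.1, 0.1]
gripper_width: 0.012
gripper_force: 58.7
```

Scaled: 0.5 degrees / 180 = 0.0028.

Call:
{"fn": "apply_moves", "kwargs": {
  "plan": [
    [0, 0, 0.0028, 0, 0, 0, 0.006],
    [0, 0, 0.0028, 0, 0, 0, 0.006],
    [0, 0, 0.0028, 0, 0, 0, 0.006]
  ]
}}

```text
t: 25.72
position: [0.5744, -0.1507, 0.0572]
tcp_rot: [-0.039, 0.999, 0.0, -0.001]
force: [0.0, -0.2, 0.5]
gripper_width: 0.0124
gripper_force: 58.7
```

```bash
python3 cad.py
```

```text
[ 0.5744 -0.1507  0.0572] psi 94.4 [ 0.5746 -0.1508  0.0576] 0.012396137455351766
caddy ((575.0878295898438, -131.0826416015625), (81.82930755615234, 85.9412841796875), 4.747564792633057) 8683
held ((575.7650756835938, -147.83184814453125), (85.12738037109375, 49.70664978027344), 79.70431518554688) 2481 [ 0.55087455 -0.19292658  0.09353174] [ 0.59984843 -0.10154562  0.19299831]
k2572
```

Scaled: -0.083 m / 0.75 = -0.1107, -0.001 m / 0.75 = -0.0013.

Call:
{"fn": "apply_moves", "kwargs": {
  "plan": [
    [0, 0, 0, 0.0013, -0.0013, -0.04, 0.006],
    [0, 0, 0, 0.0013, -0.0013, -0.08, 0.006],
    [0, 0, 0, 0.0013, -0.0013, -0.1027, 0.006],
    [0, 0, 0, 0.0013, -0.0013, -0.1107, 0.006],
    [0, 0, 0, 0.0013, -0.0013, -0.1107, 0.006]
  ]
}}

```text
t: 26.4
position: [0.5771, -0.1526, -0.0244]
tcp_rot: [-0.039, 0.999, -0.0, 0.001]
force: [0.3, 0.3, -0.5]
gripper_width: 0.0123
gripper_force: 58.7
```

Scaled: 0.1 m / 0.75 = 0.1333, 0.05 m / 0.75 = 0.0667.

Call:
{"fn": "apply_moves", "kwargs": {
  "plan": [
    [0, 0, 0, 0, 0, 0, 0.03],
    [0, 0, 0, 0, 0, 0, 0.03],
    [0, 0, 0, 0, 0, 0.0133, 0.03],
    [0, 0, 0, 0, 0, 0.0667, 0.03],
    [0, 0, 0, 0, 0, 0.1333, 0.03]
  ]
}}

```text
t: 27.02
position: [0.5756, -0.1523, 0.0755]
tcp_rot: [-0.039, 0.999, 0.0, -0.001]
force: [-0.3, -0.3, -0.3]
gripper_width: 0.03
gripper_force: 0.0
```

Scaled: -0.17 m / 0.75 = -0.2267, -0.03 m / 0.75 = -0.04.

Call:
{"fn": "apply_moves", "kwargs": {
  "plan": [
    [0, 0, 0, -0.0667, 0, 0.0133, 0.03],
    [0, 0, 0, -0.1333, -0.04, 0.04, 0.03],
    [0, 0, 0, -0.1733, -0.0933, 0.0667, 0.03],
    [0, 0, 0, -0.2, -0.16, 0.08, 0.03],
    [0, 0, 0, -0.2, -0.2267, 0.08, 0.03]
  ]
}}

```text
t: 27.65
position: [0.4262, -0.3247, 0.1378]
tcp_rot: [-0.038, 0.999, -0.002, 0.002]
force: [1.0, -0.4, -0.8]
gripper_width: 0.0298
gripper_force: 0.0
```

Run:
```python
from h import *
c=env.capture("top");s=env.capture("scene");w=env.capture("wrist");W=fcloud(w);T=cloud(c)
cv2.imwrite("pics/end.png",np.vstack([cv2.resize(c["color"][150:260,160:430],(736,300)),np.hstack([cv2.resize(s["color"][80:320,100:420],(400,300)),cv2.resize(w["color"],(336,300))])]))
for n,Q,im in(("wrist",W,w),("top",T,c)):
    hsv=cv2.cvtColor(im["color"],cv2.COLOR_BGR2HSV)
    for x,y in((.574,-.110),(.577,-.152)):
        m=(abs(Q[...,0]-x)<.035)&(abs(Q[...,1]-y)<.018)&(hsv[...,1]>90)&(Q[...,2]<.04)
        P=Q[m]
        if len(P)>5:print(n,len(P),cv2.minAreaRect((P[:,:2]*1000).astype(np.float32)),np.percentile(P[:,2],[10,50,95]).round(4))
    m=(abs(Q[...,0]-.456)<.04)&(abs(Q[...,1]-.042)<.04)&(Q[...,2]>.016)&(Q[...,2]<.025)
    if m.sum():print("tin",Q[m].mean(0),m.sum())
print(env.observe()["position"])
```

```text
wrist 198 ((564.0028076171875, -113.51313018798828), (13.65845012664795, 33.21963882446289), 89.97909545898438) [0.0123 0.0173 0.0195]
tin [0.45775037 0.03275197 0.0199476 ] 327
top 28 ((572.9351806640625, -109.54851531982422), (42.50843811035156, 10.114447593688965), 5.552709579467773) [0.0146 0.018  0.0205]
top 32 ((581.044677734375, -149.17758178710938), (10.655313491821289, 45.33144760131836), 86.68263244628906) [0.0137 0.0182 0.0215]
tin [0.45551812 0.04145049 0.02086243] 293
[ 0.42624076 -0.32453236  0.13605711]
```

View pics/end.png

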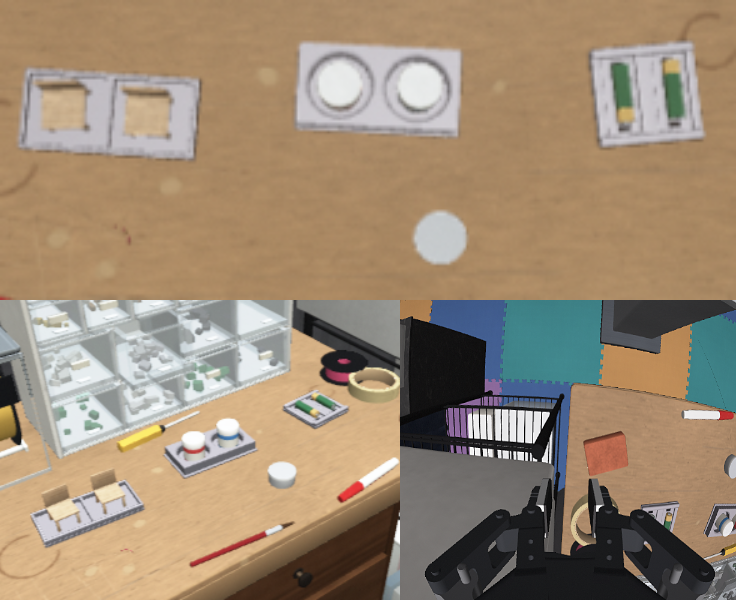

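The top view shows both cells in their channels at (623,93) and (673,92), both pots in their wells, and the chair in its bay at (147,113). The tin and the kept chair haven't moved, and the gripper is clear. Handing in.

```bash
python3 -c "
from station import env
print(env.job_done())"
```

```text
the job is handed in; nothing more can be done
None
```

The job is handed in at about 28 s of the 125 s; the hand-in gave no verdict, but the last pictures show both cells in their channels, both pots upright in their wells and the chair standing in the empty bay, with the tin and the other chair not visibly moved.

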